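# Aim the document camera at the clipboard and take the picture

### The job

At the consultation desk, push the boom of the document camera round with a fingertip until it points straight at the middle of the clipboard, so that the camera head looks down on the form. Then, and only then, press the capture button fully down and let it go, leaving the boom aimed. Do not lift the boom, and leave the clipboard and the other things on the desk where they lie.

Things in the scene. Friction and masses are not known exactly. Their poses are not given: they have to be found in the camera images.
- boom_pivot (a point): The document camera's pivot: centre of the boom's bar height on the vertical axis it swings about, 215 mm above the desk. It stands on a 22 mm thick upright column on a fixed grey foot 130 x 120 x 18 mm; the black round hub on top is 42 mm across and rises 12 mm above this point.
- boom_bar (a point): Point on the centre line of the boom's dark steel bar, 150 mm out from the pivot, the usual place to push. The bar is level, 22 mm wide and 18 mm high and free on both flanks from 25 to 210 mm out from the pivot. It is 215 mm above the desk and the space beside and above it is clear.
- camera_head (a point): Centre of the grey camera head, 250 mm out from the pivot on the end of the boom, 215 mm above the desk. The head is 70 mm long along the boom, 56 mm wide, from 18 mm below to 10 mm above this point, with a round black lens barrel going down a further 12 mm. The frame's x axis points from the head back to the pivot along the boom, z up.
- boom (a joint): Boom angle in rad, positive counter-clockwise seen from above, 0 when the boom points to the front of its foot; end stops at -1.3 and +1.3. A friction hinge (0.2 N m, about 1.3 N at 150 mm): it stays where it is left.
- carriage (a joint): Height slide that carries the boom on the column, m; 0 = fully down, as it starts and must stay (lifting the boom raises it).
- clipboard_mid (a point): Middle of the clipboard's upper face, 5 mm above the desk. The clipboard is a brown board 180 x 120 x 5 mm with a white lined form and a steel clip 60 mm wide at one short end (its +x end), loose, 350 g.
- clipboard: The clipboard as a body, origin at the centre of its underside, x along its length towards the clip. It lies at one of three places under the boom's arc, a black tablet and a grey notebook at the others. Its middle is 230 to 270 mm from the pivot; the boom has a fixed length, so the head may stop up to 20 mm short or beyond: what counts is that its line passes over the middle.
- capture_top (a point): Centre of the top of the capture button's black round cap, 36 mm across, in a fixed grey housing on the desk, on the left or the right side; it presses straight down 6 mm.
- capture (a joint): Travel of the capture button, m: 0 up, 0.006 fully down (about 4 N); it springs back.
- stand: The document camera's fixed foot, origin on the desk under the pivot; its -x side is its front.
- tablet: Black tablet 180 x 120 x 9 mm, loose, flat under the boom's arc; leave alone. Origin at its underside's centre.
- notebook: Grey notebook 150 x 105 x 14 mm, loose, flat under the boom's arc, a pen on it; leave alone.
- pen: Pen 125 mm long, 9 mm thick, lying loose on the notebook; leave alone.
- mouse: Black computer mouse about 90 x 58 x 31 mm on the other side of the desk from the button; leave alone.
- mug: White mug 80 mm across, 95 mm tall, behind the camera; leave alone.
- pencup: Empty dark steel pen cup 76 mm across, 100 mm tall, near the robot on its left; leave alone.
- stapler: Stapler 130 x 36 x 43 mm, right of the camera's foot; leave alone.
- tissues: Tissue box 120 x 230 x 60 mm, far right; leave alone.

How it is judged:
By the outcome, as a careful person would: the job done as asked, in the order asked, and still so for the second after the job is handed in, with the robot touching nothing.
It also fails if it takes over 53 s, if anything falls off the work surface, if the arm or the gripper's body presses on something with over 40 N, if the wrist force passes 120 N, or if a joint passes its speed limit or range.

### The arm

A 6-joint arm with a two-finger parallel gripper is mounted at the origin on the work surface. World frame = base frame: x ahead of the robot, y to its left, z up, the work surface at z = 0. Lengths are in m, angles in rad, forces in N, time in s.
With the tool pointing down it reaches from about 0.35 to 0.975 m from the base axis. Payload 7.1 kg.
Tool frame: the origin (TCP) lies midway between the tips of the shut fingers; the grasp point (between the pads) lies 19 mm behind it; z points along the fingers, y is the direction in which the jaws open and shut (so a half turn about z gives the same grasp; the last joint's range is limited). The gripper opens to 88 mm and grips with 3 to 60 N. Pads are 20 mm wide; open, the fingers measure 115 mm over their backs; the gripper's body (75 mm by 178 mm) begins 61 mm behind the grasp point.
Start: joints at [-1.354, 0.423, 1.63, -0, 1.089, -0.019], TCP at [0.146, -0.608, 0.223] pointing down, gripper open.
Joint ranges: [-3, 3], [-0.9, 2.11], [0.09, 2.58], [-1.31, 4.45], [0.11, 2.69], [-2.54, 2.54]. Speed limits (rad/s): [2.39, 2.39, 3.01, 3.14, 3.14, 3.14].

### API

Orientations are given as [roll, pitch, yaw] about the fixed x, y, z axes, in that order (R = Rz(yaw) Ry(pitch) Rx(roll)).
In Python, from cell import manip gives the robot as it stands.
- The arm moves only by the tool move_arm, never from a script. Its argument "targets" is one flat list of numbers, 7 for each row, row after row: the shift along the tool's x, y, z in mm, then the turn, a rotation vector about the tool's x, y, z in degrees, then the finger opening in mm, from 0 to 87.8. A call has 1 to 20 rows; each row is the pose to reach, as a shift and turn from the pose commanded when the call began, along the tool's axes at that moment; what a row does not reach only later rows make up. A row lasts 1/12 s, in which the tool goes at most 41.7 mm and 7.16 degrees, less where a joint would pass 70% of its speed; a pose out of reach is approached as far as the arm can. A call with a gripper value outside its range is refused whole. The fingers move at their own pace and stop on an object; "grip_force" is the grip in N (left out, the last holds). Time passes only in rows, so rows that repeat a pose let the fingers close. It gives the time, the measured TCP pose, the force and the opening at its end, in the units of the state.
- manip.state(): the state, without advancing time (a new reading comes with each control period).
- manip.capture(name): name is "side" or "top" or "wrist"; returns a dict with "color" (480x640x3 uint8, red, green, blue), "intrinsics" (3x3 intrinsics, pixels), "k1" (the pictures are not rectified: a ray, as slopes to the right and down, at radius r is drawn at 1 + k1 r^2 times it, then the intrinsics apply), "xyz" and "attitude" of the camera in the world. Camera axes: x right, y down, z forward; pixel columns grow to the right and rows downward; lengths in m; the calibration is good to about 2 mm. A picture is of the moment at which its call begins. There is no depth.
- manip.hand_in(): hands the job in, once; it reports no verdict.
The state is a dict: "time": time; "qpos": joint angles; "joint_vel": joint speeds; "tau": joint torques, N m; "eef_pos": TCP position; "tool_rot": TCP orientation; "wrist_force": force on the tool from outside, world axes, zero at the start; "ft_torque": the same for the moment, N m; "finger_gap": finger opening in m.
Only numpy, scipy, OpenCV 4.12 (cv2) and the standard library are available. Lean on these libraries where they do the work, as an engineer would, in place of code of your own. Each camera call takes 0.05 s, during which the arm holds its last target.

## Working session

There is one attempt and no reset: what is moved stays moved. The work goes in short steps, Python scripts to look and compute and a tool call to move; the robot and the scene stay as the last step left them, time stands still between calls to the robot, and variables do not carry over. Pictures are saved under pics/ and viewed, and the job is handed in when it is done.

Besides the shell and the picture viewer there is one more tool, called after ">>>" as name(argument=value, ...) on one line, values as JSON. move_arm: Moves the arm, as the interface text tells. Its arguments: {"type":"object","properties":{"targets":{"type":"array"},"grip_force":{"type":"number"}},"required":["targets"]}

```bash
mkdir -p pics
cat > h.py <<'E'
import numpy as np, cv2
from cell import manip
from scipy.spatial.transform import Rotation as R
def snap(n,f):
    c=manip.capture(n); cv2.imwrite(f'pics/{f}.png',c['color'][:,:,::-1])
    np.savez(f'{f}.npz',**{k:np.array(v) for k,v in c.items()}); return c
def rot(a):
    a=np.array(a); return a if a.shape==(3,3) else R.from_euler('xyz',a).as_matrix()
def ray(c,u,v):
    K=np.array(c['intrinsics']);k=float(c['k1'])
    d=np.array([(u-K[0,2])/K[0,0],(v-K[1,2])/K[1,1]]);s=d.copy()
    for _ in range(30): s=d/(1+k*(s@s))
    return np.array(c['xyz']),rot(c['attitude'])@np.array([s[0],s[1],1])
def onz(c,u,v,z):
    o,d=ray(c,u,v); return o+d*(z-o[2])/d[2]
def proj(c,p):
    K=np.array(c['intrinsics']);q=rot(c['attitude']).T@(np.array(p)-np.array(c['xyz']))
    s=q[:2]/q[2]; s=s*(1+float(c['k1'])*(s@s)); return K[0,0]*s[0]+K[0,2],K[1,1]*s[1]+K[1,2]
def load(f): return dict(np.load(f'{f}.npz'))
E
python3 - <<'E'
from h import *
for n in ['top','side','wrist']:
    c=snap(n,n+'0'); print(n,c['xyz'],c['attitude'],c['intrinsics'],c['k1'])
print(manip.state())
E
```

```text
top [ 0.43601774 -0.06484015  1.49826404] [-3.07342161 -0.00865234 -1.58333709] [[543.13826167   0.         321.48240687]
 [  0.         543.13826167 239.9720811 ]
 [  0.           0.           1.        ]] -0.01425940146214507
side [-0.04739656  0.78428659  0.96603089] [-2.23742536e+00  1.95006176e-03 -2.53286972e+00] [[582.02153437   0.         309.49543054]
 [  0.         582.02153437 231.57852131]
 [  0.           0.           1.        ]] 0.06469860315122357
wrist [ 0.21813637 -0.59103224  0.38431278] [ 2.86518428e+00  1.86089967e-03 -1.33497846e+00] [[415.84921819   0.         323.06251961]
 [  0.         415.84921819 234.1726039 ]
 [  0.           0.           1.        ]] -0.0544299397094367
{'time': 0.15, 'qpos': array([-1.35399836e+00,  4.23708635e-01,  1.63049972e+00,  2.08998653e-05,
        1.08861767e+00, -1.89961709e-02]), 'joint_vel': array([ 0.00051778, -0.00387115, -0.00086149, -0.00012334, -0.00054319,
       -0.00070887]), 'tau': array([-4.12278396e-04, -5.44980633e+01, -2.73919290e+01,  6.43372815e-02,
        2.04600877e-02, -9.41623671e-05]), 'eef_pos': array([ 0.14594815, -0.60726981,  0.222059  ]), 'tool_rot': array([-3.14035985e+00, -4.19297283e-05,  2.35784406e-01]), 'wrist_force': array([-0.68528438, -0.21036829, -0.50120393]), 'ft_torque': array([ 0.0442547 ,  0.02175503, -0.00038579]), 'finger_gap': 0.08780701402488682}
```

View pics/top0.png

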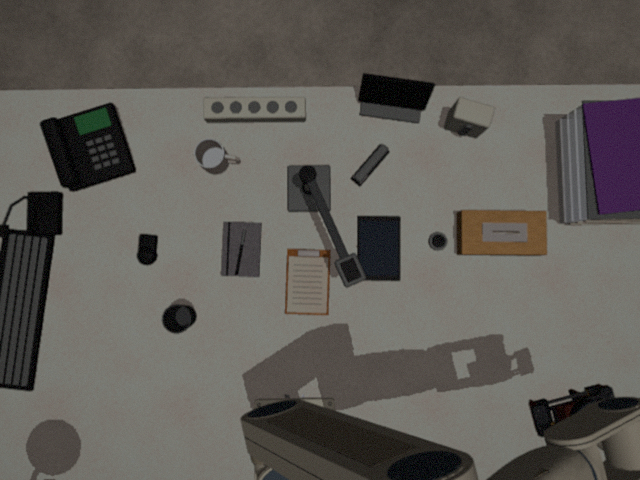

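View pics/side0.png

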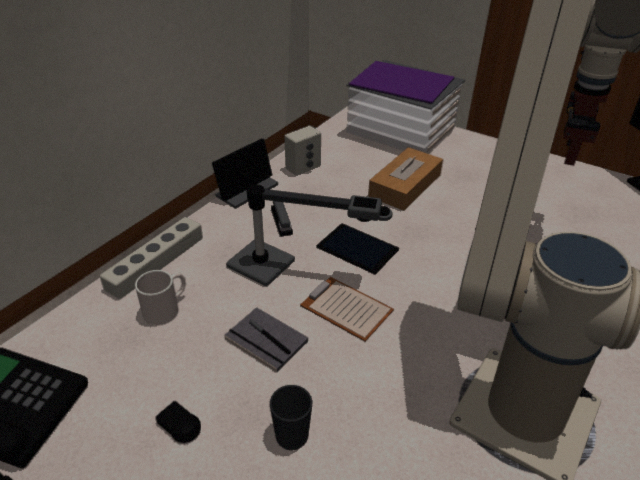

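The top view shows the foot at about (309,188), the hub at (307,173) and the head at (349,269). The clipboard is at (308,282) and the tablet at (378,248). The button is probably at (437,241) and the mouse at (147,249). I'll zoom in and measure.

Run:
```python
from h import *
c=load('top0'); im=c['color']; 
z=cv2.resize(im[140:340,220:460],None,fx=3.3,fy=3,interpolation=cv2.INTER_CUBIC)[:,:,::-1]
z=cv2.convertScaleAbs(z,alpha=1.6); cv2.imwrite('pics/z0.png',z)
hsv=cv2.cvtColor(im,cv2.COLOR_RGB2HSV)
m=cv2.inRange(hsv,(3,110,60),(20,255,255)); m[:, :260]=0;m[:,350:]=0;m[:230]=0;m[330:]=0
pts=cv2.findNonZero(m); r=cv2.minAreaRect(pts); print(r)
for p in cv2.boxPoints(r): print(p,onz(c,*p,0.005))
print('clip',onz(c,*r[0],.005))
print('hub',onz(c,307,173,.227),'button',onz(c,437,241,.03),'head',onz(c,349,269,.225))
print('footcorners',[onz(c,u,v,.018)[:2] for u,v in [(288,165),(330,165),(288,211),(330,211)]])
```

```text
((307.3040466308594, 281.5743103027344), (42.88091278076172, 64.38585662841797), 1.847610354423523)
[284.8368  313.05923] [0.33902329 0.02351006 0.005     ]
[286.91266 248.70685] [0.51485612 0.01637782 0.005     ]
[329.7713  250.08939] [ 0.50962149 -0.10150443  0.005     ]
[327.69543 314.44177] [ 0.33374975 -0.09345055  0.005     ]
clip [ 0.42397769 -0.03874148  0.005     ]
hub [ 0.68189843 -0.04465451  0.227     ] button [ 0.52955505 -0.39251287  0.03      ] head [ 0.45388986 -0.14054906  0.225     ]
footcorners [array([0.74520563, 0.01080318]), array([ 0.74395128, -0.1050137 ]), array([0.61759718, 0.01184652]), array([ 0.616271  , -0.10327053])]
```

View pics/z0.png

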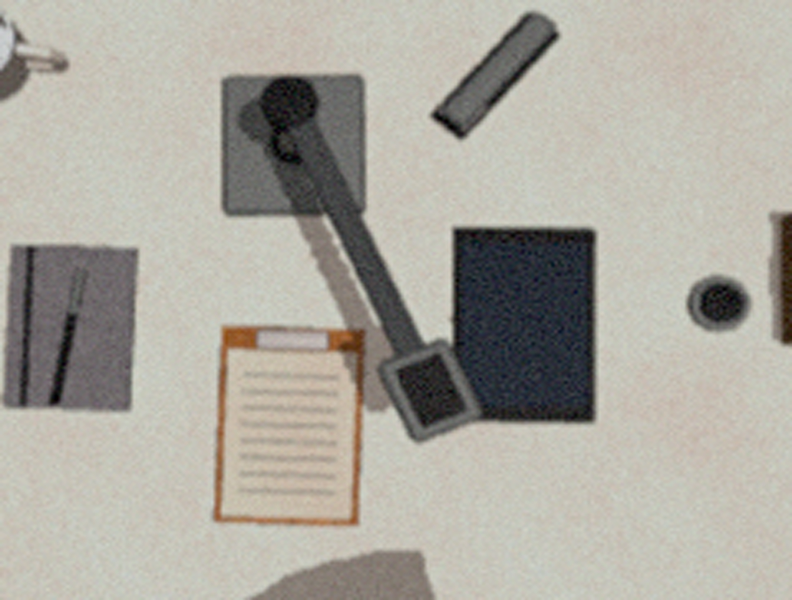

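```bash
cat >> h.py <<'E'
def delta(p,yaw=0.0):
    s=manip.state(); M=rot(s['tool_rot']); T=R.from_euler('xyz',[np.pi,0,yaw]).as_matrix()
    print('now',np.round(s['eef_pos'],4),np.round(s['tool_rot'],3),'F',np.round(s['wrist_force'],1),'t',s['time'])
    print('d mm',np.round(M.T@(np.array(p)-s['eef_pos'])*1e3,1),'rot',np.round(np.degrees(R.from_matrix(M.T@T).as_rotvec()),2))
E
python3 - <<'E'
from h import *
delta([.40,-.42,.24])
# refine hub, clipboard from both views
c=load('top0');s=load('side0')
g=cv2.cvtColor(c['color'],cv2.COLOR_RGB2GRAY)
m=(g<32).astype(np.uint8);m[:160]=0;m[184:]=0;m[:,:294]=0;m[:,320:]=0
M=cv2.moments(m,True);u,v=M['m10']/M['m00'],M['m01']/M['m00'];print('hub px',u,v,M['m00'],onz(c,u,v,.227))
print(proj(s,[.682,-.0447,.227]),proj(s,[.424,-.0387,.005]),proj(s,[.53,-.3925,.03]))
hsv=cv2.cvtColor(s['color'],cv2.COLOR_RGB2HSV)
m=cv2.inRange(hsv,(3,110,60),(20,255,255));m[:275]=0;m[340:]=0;m[:,:295]=0;m[:,400:]=0
q=cv2.approxPolyN(cv2.convexHull(cv2.findNonZero(m)),4)[0] if hasattr(cv2,'approxPolyN') else []
for p in q: print(p,onz(s,*map(float,p),.005))
E
```

```text
now [ 0.1459 -0.6073  0.2221] [-3.14  -0.     0.236] F [-0.7 -0.2 -0.5] t 0.15
d mm [ 290.8 -122.8  -17.8] rot [-7.000e-02  1.000e-02  1.351e+01]
hub px 306.8381742738589 174.26141078838174 241.0 [ 0.67888512 -0.04423969  0.227     ]
(np.float64(255.22743629120168), np.float64(188.56429803135515)) (np.float64(346.88481616537325), np.float64(306.1384410476385)) (np.float64(382.86252189945), np.float64(207.57493947157135))
[365 341] [0.33699737 0.02740152 0.005     ]
[300 305] [0.51442208 0.01971734 0.005     ]
[330 276] [ 0.51166122 -0.10174774  0.005     ]
[394 309] [ 0.33124901 -0.09238144  0.005     ]
```

>>> move_arm(targets=[36,-15,-2,0,0,0,0,72,-30,-4,0,0,6,0,108,-45,-6,0,0,13.5,0,144,-60,-8,0,0,13.5,0,180,-76,-10,0,0,13.5,0,216,-91,-13,0,0,13.5,0,252,-106,-15,0,0,13.5,0,291,-123,-18,0,0,13.5,0,291,-123,-18,0,0,13.5,0,291,-123,-18,0,0,13.5,0,291,-123,-18,0,0,13.5,0])

```text
time: 1.07
eef_pos: [0.4, -0.42, 0.2404]
tool_rot: [-3.141, 0.001, 0.001]
wrist_force: [-1.1, 0.2, -0.6]
finger_gap: 0.0179
```

Run:
```python
from h import *
c=snap('wrist','w1'); print(c['xyz'],c['attitude'])
c=snap('side','s1')
delta([.58,-.175,.195])
```

```text
[ 0.47435188 -0.42092039  0.40268178] [ 2.86440108e+00  4.86729467e-04 -1.56953268e+00]
now [ 0.3992 -0.4208  0.2404] [-3.141e+00  1.000e-03 -1.000e-03] F [ 0.8 -0.   0.1] t 1.1667
d mm [ 180.6 -245.9   45.4] rot [-0.01  0.03 -0.06]
```

View pics/w1.png

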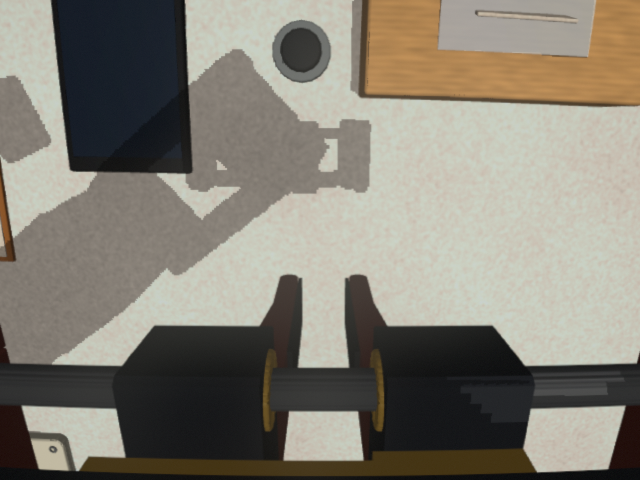

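View pics/s1.png

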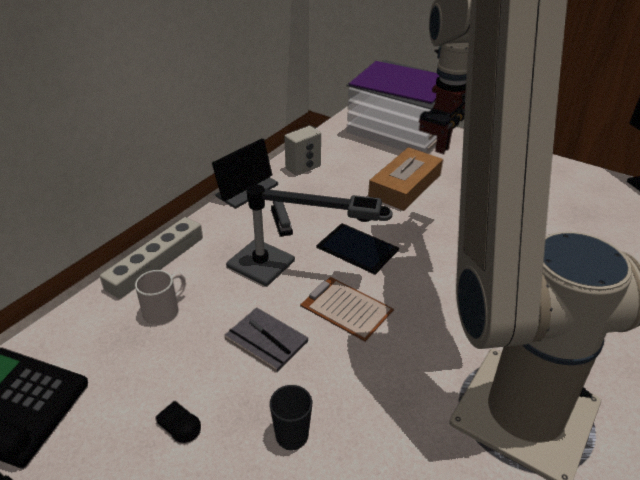

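The wrist view shows the button cap at (301,50), with the tissue box to its right. The side view shows the boom clear. Next I'll move the fingertip to the right flank of the bar.

>>> move_arm(targets=[22,-31,6,0,0,0,0,45,-62,12,0,0,0,0,68,-93,18,0,0,0,0,90,-123,23,0,0,0,0,113,-154,29,0,0,0,0,135,-185,35,0,0,0,0,158,-215,40,0,0,0,0,180,-246,45,0,0,0,0,180,-246,45,0,0,0,0,180,-246,45,0,0,0,0,180,-246,45,0,0,0,0])

```text
time: 2.08
eef_pos: [0.5794, -0.1754, 0.1954]
tool_rot: [3.141, 0.001, -0.001]
wrist_force: [0.5, -0.1, -0.1]
finger_gap: 0.0004
```

Run:
```python
from h import *
c=snap('wrist','w2'); c=snap('top','t2')
cv2.imwrite('pics/t2z.png',cv2.convertScaleAbs(cv2.resize(c['color'][140:340,220:460],None,fx=3.3,fy=3)[:,:,::-1],alpha=1.6))
delta([.545,-.105,.195])
```

```text
now [ 0.5793 -0.1759  0.1958] [ 3.141e+00  0.000e+00 -2.000e-03] F [ 0.2 -0.4 -0.6] t 2.1833
d mm [-34.5 -70.8   0.8] rot [ 0.01  0.01 -0.12]
```

View pics/w2.png

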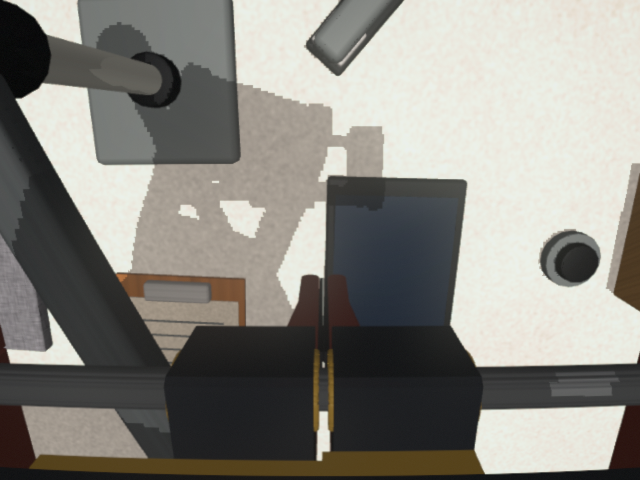

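View pics/t2z.png

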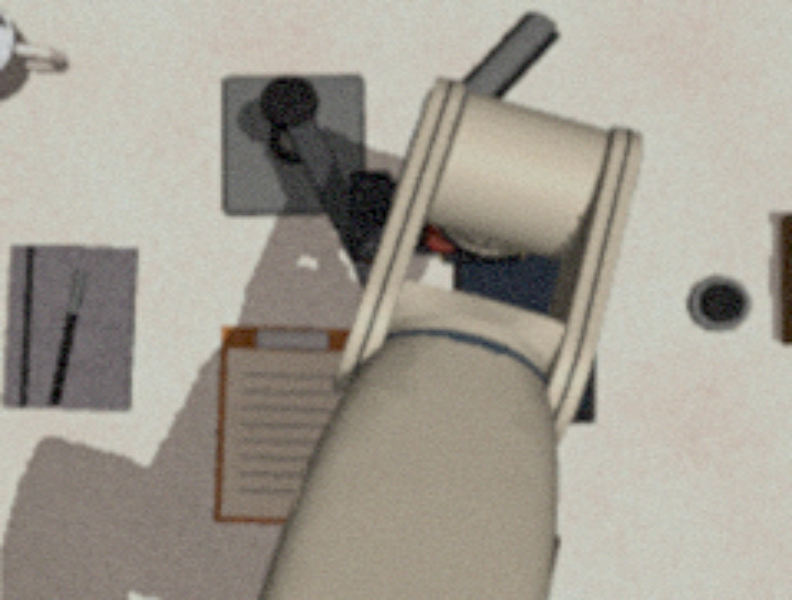

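>>> move_arm(targets=[-8,-16,0,0,0,0,0,-16,-32,0,0,0,0,0,-25,-46,0,0,0,0,0,-29,-54,0,0,0,0,0,-33,-61,0,0,0,0,0,-36,-68,0,0,0,0,0,-39,-75,0,0,0,0,0,-42,-82,0,0,0,0,0,-44,-88,0,0,0,0,0,-46,-94,0,0,0,0,0,-47,-100,0,0,0,0,0,-47,-100,0,0,0,0,0,-47,-100,0,0,0,0,0])

```text
time: 3.27
eef_pos: [0.5329, -0.0735, 0.1955]
tool_rot: [-3.141, 0.001, 0.001]
wrist_force: [1.0, 0.4, 0.4]
finger_gap: 0.0004
```

Run:
```python
from h import *
c=snap('wrist','w3'); c=snap('side','s3')
delta([.532,-.0655,.195])
a=load('w1');b=load('w2')
def tri(r1,r2):
    A=[];y=[]
    for o,d in (r1,r2):
        d=d/np.linalg.norm(d);P=np.eye(3)-np.outer(d,d);A.append(P);y.append(P@o)
    x=np.linalg.lstsq(np.vstack(A),np.hstack(y),rcond=None)[0]; return x,[np.linalg.norm(P@x-q) for P,q in zip(A,y)]
def cap(c,x0,x1,y0,y1):
    g=cv2.cvtColor(c['color'],cv2.COLOR_RGB2GRAY)[y0:y1,x0:x1]
    m=(g<60).astype(np.uint8);k=max(cv2.findContours(m,0,2)[0],key=cv2.contourArea);e=cv2.fitEllipse(k);print(e);return e[0][0]+x0,e[0][1]+y0
p=cap(a,265,340,15,90);q=cap(b,535,605,225,295);print(p,q)
print(tri(ray(a,*p),ray(b,*q)))
print(tri(ray(a,*p),ray(load('top0'),437,241)), tri(ray(a,*p),ray(b,577,263)))
```

```text
now [ 0.5331 -0.074   0.1955] [-3.141  0.     0.   ] F [ 0.5 -0.2  0.8] t 3.3667
d mm [-1.1 -8.5  0.6] rot [-0.01  0.03  0.02]
((35.44584655761719, 34.67475509643555), (39.53635787963867, 42.65135955810547), 175.03070068359375)
((41.04178237915039, 37.04393005371094), (37.874298095703125, 42.00981903076172), 76.12518310546875)
(300.4458465576172, 49.67475509643555) (576.0417823791504, 262.04393005371094)
(array([ 0.53060279, -0.40111683,  0.0164664 ]), [np.float64(7.009982811193063e-05), np.float64(7.009982811297458e-05)])
(array([ 0.53239936, -0.39989797, -0.001913  ]), [np.float64(0.0008460398033780207), np.float64(0.0008460398033777601)]) (array([ 0.53031962, -0.40116098,  0.01804685]), [np.float64(5.502996035562524e-06), np.float64(5.5029960359192965e-06)])
```

View pics/w3.png

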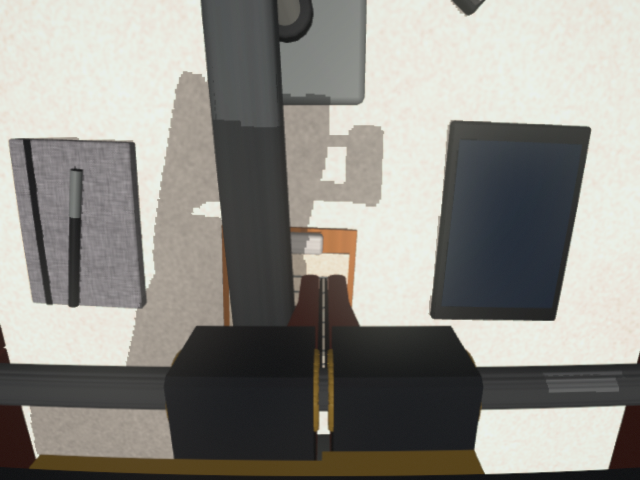

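View pics/s3.png

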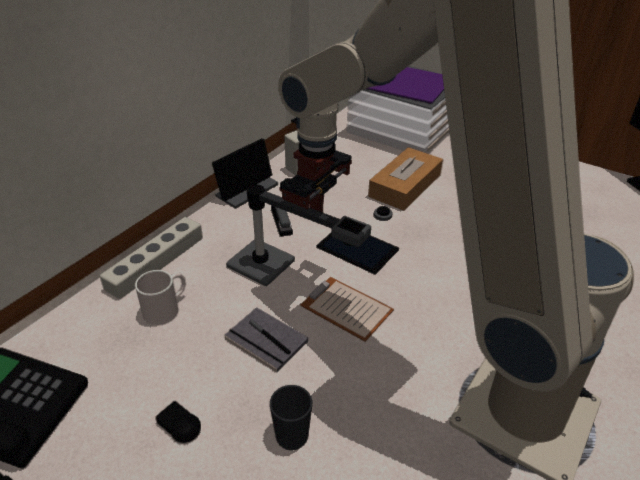

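```bash
cat >> h.py <<'E'
def bar(c,rows,x0,x1,th=95):
    g=cv2.GaussianBlur(cv2.cvtColor(c['color'],cv2.COLOR_RGB2GRAY),(3,3),0); L=[];Rr=[]
    for v in rows:
        d=np.where(g[v,x0:x1]<th)[0]
        if len(d): L.append(onz(c,x0+d[0]-.5,v,.224)); Rr.append(onz(c,x0+d[-1]+.5,v,.206))
    for n,P in(('L',L),('R',Rr)):
        P=np.array(P);k=np.polyfit(P[:,0],P[:,1],1)
        for _ in range(3):
            r=np.abs(P[:,1]-np.polyval(k,P[:,0]));P=P[r<max(.0012,np.median(r)*2)];k=np.polyfit(P[:,0],P[:,1],1)
        print(n,len(P),'slope dy/d(-x) deg',np.degrees(np.arctan(-k[0])),'y@.681',np.polyval(k,.681),'y@.53',np.polyval(k,.53),'y@.424',np.polyval(k,.424),'x',P[:,0].min(),P[:,0].max())
E
python3 - <<'E'
from h import *
c=load('w3');bar(c,range(5,318,6),190,300)
g=cv2.cvtColor(c['color'],cv2.COLOR_RGB2GRAY)
for v in (10,60,110,200,300): print(v,g[v,195:300:5])
E
```

```text
L 50 slope dy/d(-x) deg -0.9831787572507023 y@.681 -0.03827721554342089 y@.53 -0.04086858557005822 y@.424 -0.042687693005975816 x 0.5454358450323636 0.6394101234590863
R 38 slope dy/d(-x) deg -2.1417350125460817 y@.681 -0.057574644155906025 y@.53 -0.0632217040711211 y@.424 -0.06718586533610652 x 0.5423951061006602 0.6302260816200422
10 [229 231  71  81  83  82  83  84  85  85  83  84  85  84  79  66  36  90
  91  95  97]
60 [232 231 195  75  83  86  85  86  86  86  86  84  84  85  84  74  54  77
 129 130 130]
110 [159 152 157 131  72  85  85  86  86  87  85  85  84  86  86  83  74  47
 157 159 157]
200 [155 155 157 161 161  68  61  62  60  61  60  61  59  58  60  61  61  57
  51 156 163]
300 [155 155 153 151 154 152  81  86  56  58  56  56  56  54  55  53  56  55
  52  44 142]
```

>>> move_arm(targets=[-1,-3,0,0,0,0,0,-1,-6,0,0,0,0,0,-1,-9,0,0,0,0,0,-1,-9,0,0,0,0,0,-1,-9,0,0,0,0,0,-1,-5,0,0,0,0,0,15,20,0,0,0,0,0,30,50,0,0,0,0,0,35,85,0,0,0,0,0,35,120,0,0,0,0,0,20,160,0,0,0,0,0,10,200,0,0,0,0,0,5,240,0,0,0,0,0,0,275,0,0,0,0,0,0,275,0,0,0,0,0,0,275,0,0,0,0,0])

```text
time: 4.7
eef_pos: [0.5325, -0.351, 0.1954]
tool_rot: [-3.141, -0.0, -0.003]
wrist_force: [0.1, 0.7, 0.6]
finger_gap: 0.0004
```

Run:
```python
from h import *
c=snap('top','t4'); d=snap('side','s4')
cv2.imwrite('pics/t4z.png',cv2.convertScaleAbs(cv2.resize(c['color'][150:330,240:440],None,fx=4,fy=3.3,interpolation=cv2.INTER_CUBIC)[:,:,::-1],alpha=1.6))
cv2.imwrite('pics/s4z.png',cv2.convertScaleAbs(cv2.resize(d['color'][170:350,220:420],None,fx=4,fy=3.3,interpolation=cv2.INTER_CUBIC)[:,:,::-1],alpha=1.6))
delta([.53,-.4,.2])
```

```text
now [ 0.533  -0.3485  0.1954] [-3.141e+00  1.000e-03 -0.000e+00] F [-0.8  0.6  1. ] t 4.8
d mm [-3.  51.5 -4.7] rot [-0.05  0.03 -0.01]
```

View pics/t4z.png

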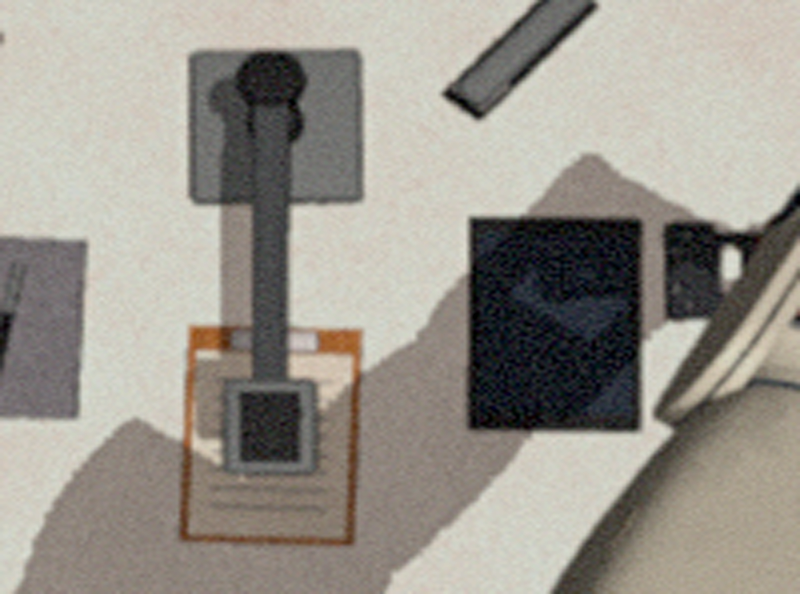

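View pics/s4z.png

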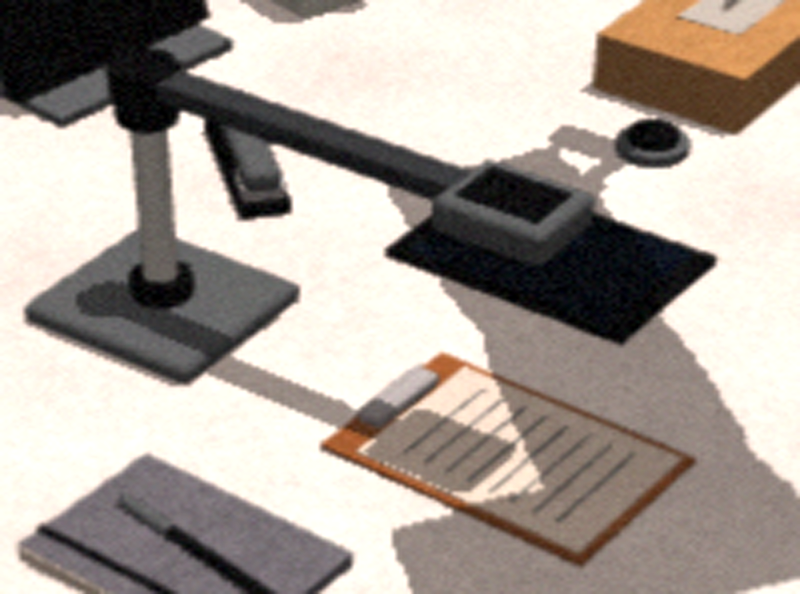

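```bash
cat > aim.py <<'E'
import sys
from h import *
def run(t,s):
    c=load(t);d=load(s)
    out=[]
    def blob(c,z,y0,y1,x0,x1,th):
        g=cv2.GaussianBlur(cv2.cvtColor(c['color'],cv2.COLOR_RGB2GRAY),(3,3),0)
        m=np.zeros(g.shape,np.uint8);m[y0:y1,x0:x1]=g[y0:y1,x0:x1]<th
        k=max(cv2.findContours(m,cv2.RETR_EXTERNAL,cv2.CHAIN_APPROX_NONE)[0],key=cv2.contourArea)
        M=cv2.moments(k);u,v=M['m10']/M['m00'],M['m01']/M['m00'];r=cv2.minAreaRect(k)
        print('blob',(round(u,1),round(v,1)),r,onz(c,u,v,z)); return onz(c,u,v,z)
    ph=blob(c,.225,268,292,297,320,38); 
    g=cv2.GaussianBlur(cv2.cvtColor(c['color'],cv2.COLOR_RGB2GRAY),(3,3),0).astype(float)
    L=[];Rr=[]
    P=[]
    for v in range(216,262,2):  # outer bar: steepest fall / rise; threshold midpoint w.r.t. bg
        pass
    hub=blob(c,.227,163,184,296,320,34)
    ps=blob(d,.225,216,240,330,374,32)
    for piv in (hub,np.array([.681,-.0455,0])):
      for p in (ph,ps):
        for cl in ([.424,-.0387],[.4236,-.0368]):
          a=np.arctan2(p[1]-piv[1],piv[0]-p[0]);b=np.arctan2(cl[1]-piv[1],piv[0]-cl[0])
          print('boom %.2f want %.2f err %.2f deg (need +y turn)  miss %.1f mm'%(*np.degrees([a,b,b-a]),np.sin(b-a)*257))
run(*sys.argv[1:])
E
python3 aim.py t4 s4
```

```text
blob (307.0, 278.3) ((307.0, 278.5), (19.0, 14.0), 90.0) [ 0.43329537 -0.041897    0.225     ]
blob (307.1, 174.4) ((307.0, 174.5), (17.0, 16.0), 90.0) [ 0.67866351 -0.04486087  0.227     ]
blob (347.9, 228.6) ((347.96551513671875, 228.58619689941406), (24.51178550720215, 11.141719818115234), 21.801410675048828) [ 0.43268973 -0.04125771  0.225     ]
boom 0.69 want 1.39 err 0.69 deg (need +y turn)  miss 3.1 mm
boom 0.69 want 1.81 err 1.12 deg (need +y turn)  miss 5.0 mm
boom 0.84 want 1.39 err 0.55 deg (need +y turn)  miss 2.5 mm
boom 0.84 want 1.81 err 0.97 deg (need +y turn)  miss 4.4 mm
boom 0.83 want 1.52 err 0.68 deg (need +y turn)  miss 3.1 mm
boom 0.83 want 1.94 err 1.10 deg (need +y turn)  miss 4.9 mm
boom 0.98 want 1.52 err 0.54 deg (need +y turn)  miss 2.4 mm
boom 0.98 want 1.94 err 0.96 deg (need +y turn)  miss 4.3 mm
```

The boom falls short by about 0.8° (2.4–5 mm at the clipboard). I'll push 2.2 mm further, retracing the same path.

>>> move_arm(targets=[5,-35,0,0,0,0,0,10,-75,0,0,0,0,0,20,-115,0,0,0,0,0,35,-155,0,0,0,0,0,35,-190,0,0,0,0,0,30,-225,0,0,0,0,0,15,-255,0,0,0,0,0,2,-275,0,0,0,0,0,-1,-281,0,0,0,0,0,-1,-284,0,0,0,0,0,-1,-286.2,0,0,0,0,0,-1,-286.2,0,0,0,0,0,-1,-286.2,0,0,0,0,0,-1,-281,0,0,0,0,0])

```text
time: 5.97
eef_pos: [0.5328, -0.0685, 0.1957]
tool_rot: [-3.141, -0.0, -0.0]
wrist_force: [0.5, 0.5, 0.2]
finger_gap: 0.0005
```

>>> move_arm(targets=[15,25,0,0,0,0,0,30,55,0,0,0,0,0,35,90,0,0,0,0,0,35,125,0,0,0,0,0,25,165,0,0,0,0,0,15,205,0,0,0,0,0,5,245,0,0,0,0,0,0,281,0,0,0,0,0,0,281,0,0,0,0,0,0,281,0,0,0,0,0])

```text
time: 6.8
eef_pos: [0.5313, -0.3519, 0.1953]
tool_rot: [-3.141, -0.0, -0.004]
wrist_force: [0.3, 0.3, 0.4]
finger_gap: 0.0004
```

```bash
python3 - <<'E'
from h import *
c=snap('top','t5'); d=snap('side','s5')
cv2.imwrite('pics/t5z.png',cv2.convertScaleAbs(cv2.resize(c['color'][150:330,240:440],None,fx=4,fy=3.3,interpolation=cv2.INTER_CUBIC)[:,:,::-1],alpha=1.6))
delta([.53,-.4,.08])
E
python3 aim.py t5 s5
```

```text
now [ 0.5319 -0.3491  0.1953] [-3.141e+00  0.000e+00 -1.000e-03] F [ 0.5  0.3 -0.4] t 6.9
d mm [ -1.8  51.  115.2] rot [-0.05  0.03 -0.05]
blob (305.4, 278.4) ((305.5, 278.5), (19.0, 13.0), 90.0) [ 0.43314735 -0.0382457   0.225     ]
blob (307.1, 174.2) ((307.0, 174.5), (17.0, 16.0), 90.0) [ 0.67890592 -0.04483128  0.227     ]
blob (346.9, 229.5) ((346.7732238769531, 229.5103302001953), (24.57137680053711, 11.473411560058594), 23.96249008178711) [ 0.43276521 -0.03715966  0.225     ]
boom 1.53 want 1.38 err -0.16 deg (need +y turn)  miss -0.7 mm
boom 1.53 want 1.80 err 0.27 deg (need +y turn)  miss 1.2 mm
boom 1.79 want 1.38 err -0.41 deg (need +y turn)  miss -1.8 mm
boom 1.79 want 1.80 err 0.02 deg (need +y turn)  miss 0.1 mm
boom 1.68 want 1.52 err -0.16 deg (need +y turn)  miss -0.7 mm
boom 1.68 want 1.94 err 0.26 deg (need +y turn)  miss 1.2 mm
boom 1.92 want 1.52 err -0.41 deg (need +y turn)  miss -1.8 mm
boom 1.92 want 1.94 err 0.01 deg (need +y turn)  miss 0.1 mm
```

View pics/t5z.png

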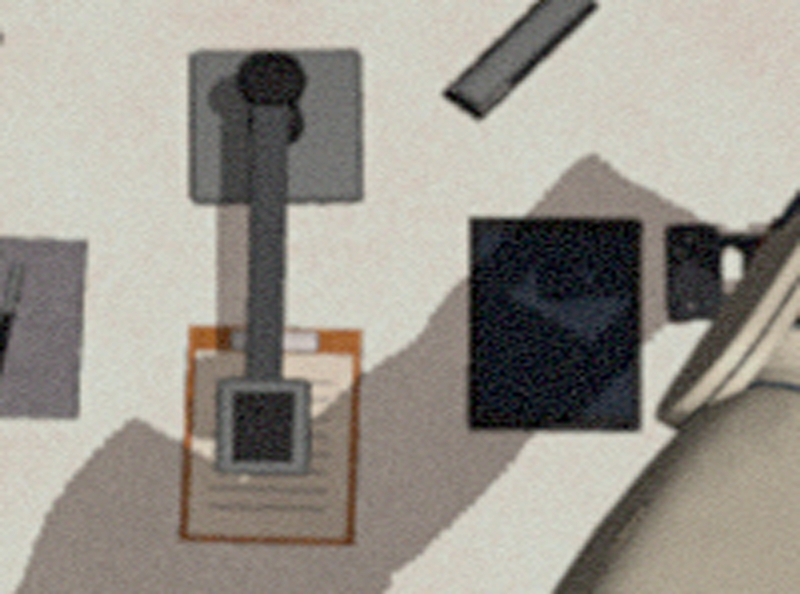

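The aim is now within about 1–2 mm in both views: the head panel is at (305,278) in the top view, and the line passes over the form's middle. Now I'll locate the button precisely.

Run:
```python
from h import *
c=snap('wrist','w6')
for z in (.01,.015,.02,.03,.04): print(z,onz(load('top0'),437.3,240.8,z)[:2],onz(load('w1'),300.4,49.7,z)[:2],onz(load('w2'),576,262,z)[:2],onz(load('side0'),383,212,z)[:2],onz(load('s4'),220+653/4,170+135/3.3,z)[:2])
```

```text
0.01 [ 0.53137095 -0.39781973] [ 0.53146497 -0.40070376] [ 0.52836726 -0.40537351] [ 0.53175674 -0.39952337] [ 0.53369836 -0.40440433]
0.015 [ 0.5310506  -0.39670105] [ 0.53073776 -0.40096118] [ 0.53017029 -0.40208101] [ 0.5287278  -0.39333209] [ 0.53065926 -0.39818753]
0.02 [ 0.53073025 -0.39558236] [ 0.53001054 -0.4012186 ] [ 0.53197331 -0.39878852] [ 0.52569885 -0.38714082] [ 0.52762015 -0.39197072]
0.03 [ 0.53008955 -0.39334499] [ 0.5285561  -0.40173343] [ 0.53557936 -0.39220352] [ 0.51964096 -0.37475827] [ 0.52154195 -0.37953712]
0.04 [ 0.52944885 -0.39110762] [ 0.52710166 -0.40224827] [ 0.5391854  -0.38561853] [ 0.51358306 -0.36237572] [ 0.51546375 -0.36710352]
```

View pics/w6.png

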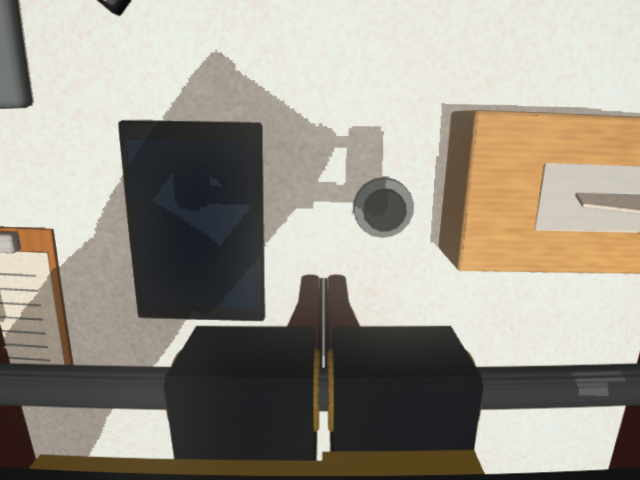

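>>> move_arm(targets=[-1,25,0,0,0,0,0,-1,51,10,0,0,0,0,-1,51,45,0,0,0,0,0,-1,51,80,0,0,0,0,-1,51,115,0,0,0,0,-1,51,145,0,0,0,0,-1,51,160,0,0,0,0,-1,51,160,0,0,0,0,-1,51,160,0,0,0,0])

```text
schema error: expected a multiple of 7 numbers
```

>>> move_arm(targets=[-1,25,0,0,0,0,0,-1,51,10,0,0,0,0,-1,51,45,0,0,0,0,-1,51,80,0,0,0,0,-1,51,115,0,0,0,0,-1,51,145,0,0,0,0,-1,51,160,0,0,0,0,-1,51,160,0,0,0,0,-1,51,160,0,0,0,0])

```text
time: 7.7
eef_pos: [0.5317, -0.3992, 0.0358]
tool_rot: [-3.141, 0.001, 0.002]
wrist_force: [-0.0, 0.5, 0.7]
finger_gap: 0.0003
```

Run:
```python
from h import *
c=snap('wrist','w7');d=snap('side','s7')
cv2.imwrite('pics/s7z.png',cv2.convertScaleAbs(cv2.resize(d['color'][130:250,310:450],None,fx=5,fy=5,interpolation=cv2.INTER_CUBIC)[:,:,::-1],alpha=1.5))
delta([.5305,-.4,.02])
```

```text
now [ 0.5328 -0.4006  0.0378] [ 3.14e+00 -3.00e-03  1.00e-03] F [-0.1  0.5  0.1] t 7.8
d mm [-2.4 -0.7 17.8] rot [ 0.12 -0.15  0.05]
```

View pics/w7.png

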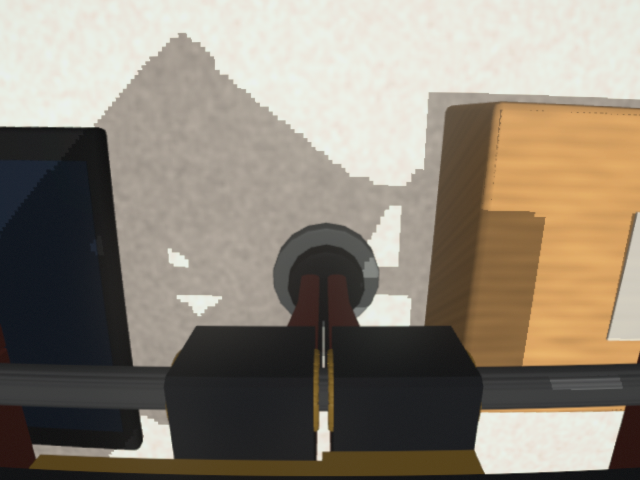

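View pics/s7z.png

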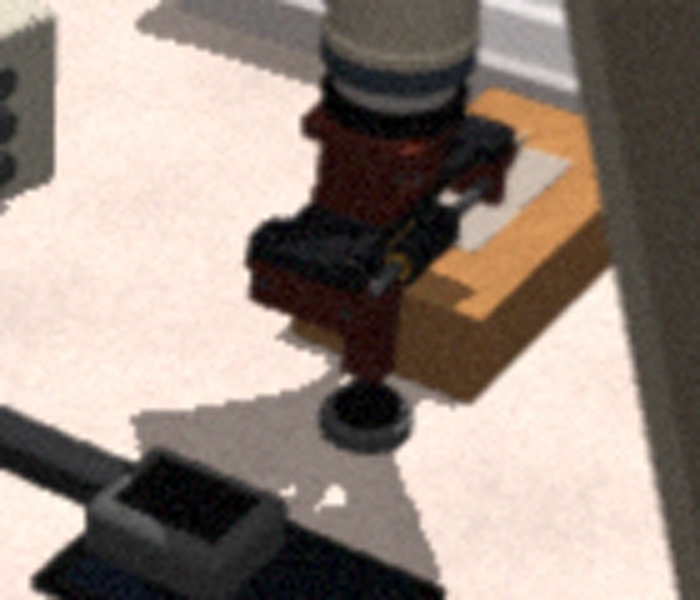

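>>> move_arm(targets=[-1,0,5,0,0,0,0,-1,0,10,0,0,0,0,-1,0,14,0,0,0,0,-1,0,17,0,0,0,0,-1,0,19,0,0,0,0,-1,0,19,0,0,0,0,-1,0,19,0,0,0,0])

```text
time: 8.38
eef_pos: [0.5306, -0.4004, 0.017]
tool_rot: [3.141, -0.001, 0.0]
wrist_force: [0.5, -0.7, 3.6]
finger_gap: 0.0004
```

>>> move_arm(targets=[0,0,1,0,0,0,0,0,0,2,0,0,0,0,0,0,2,0,0,0,0,0,0,2,0,0,0,0])

```text
time: 8.72
eef_pos: [0.5306, -0.4004, 0.0162]
tool_rot: [3.141, -0.001, 0.0]
wrist_force: [-2.1, 1.1, 11.6]
finger_gap: 0.0004
```

The button has bottomed out: force jumped to 11.6 N with little further motion. I'll press 1 mm more, hold, then release and retreat.

>>> move_arm(targets=[0,0,1,0,0,0,0,0,0,1,0,0,0,0,0,0,1,0,0,0,0])

```text
time: 8.97
eef_pos: [0.5306, -0.4004, 0.016]
tool_rot: [3.141, -0.001, 0.0]
wrist_force: [-3.9, 3.0, 20.0]
finger_gap: 0.0007
```

>>> move_arm(targets=[0,0,-4,0,0,0,0,0,0,-12,0,0,0,0,0,0,-30,0,0,0,0,0,0,-60,0,0,0,0,0,0,-95,0,0,0,0,0,0,-130,0,0,0,0,-30,20,-165,0,0,0,0,-60,40,-185,0,0,0,0,-90,60,-190,0,0,0,0,-120,80,-190,0,0,0,0,-120,80,-190,0,0,0,0,-120,80,-190,0,0,0,0])

```text
time: 9.97
eef_pos: [0.4084, -0.4808, 0.2038]
tool_rot: [-3.141, 0.0, -0.003]
wrist_force: [0.9, -0.3, 0.9]
finger_gap: 0.0004
```

```bash
python3 - <<'E'
from h import *
c=snap('top','t8'); d=snap('side','s8')
a=load('top0')
delta([.5305,-.4,.02])
E
python3 aim.py t8 s8
```

```text
now [ 0.4103 -0.4796  0.2033] [-3.141  0.    -0.   ] F [-0.4  0.3  0.3] t 10.0667
d mm [120.3 -79.4 183.3] rot [-0.06  0.02 -0.01]
blob (305.4, 278.6) ((305.5, 278.5), (19.0, 13.0), 90.0) [ 0.43270826 -0.0381728   0.225     ]
blob (307.1, 174.5) ((307.0, 174.5), (17.0, 16.0), 90.0) [ 0.67841598 -0.0447987   0.227     ]
blob (347.0, 229.6) ((346.95880126953125, 229.59280395507812), (24.977516174316406, 11.473411560058594), 23.962486267089844) [ 0.43254517 -0.03714597  0.225     ]
boom 1.54 want 1.37 err -0.17 deg (need +y turn)  miss -0.8 mm
boom 1.54 want 1.80 err 0.25 deg (need +y turn)  miss 1.1 mm
boom 1.78 want 1.37 err -0.41 deg (need +y turn)  miss -1.8 mm
boom 1.78 want 1.80 err 0.02 deg (need +y turn)  miss 0.1 mm
boom 1.69 want 1.52 err -0.17 deg (need +y turn)  miss -0.8 mm
boom 1.69 want 1.94 err 0.25 deg (need +y turn)  miss 1.1 mm
boom 1.93 want 1.52 err -0.41 deg (need +y turn)  miss -1.8 mm
boom 1.93 want 1.94 err 0.01 deg (need +y turn)  miss 0.0 mm
```

View pics/t8.png

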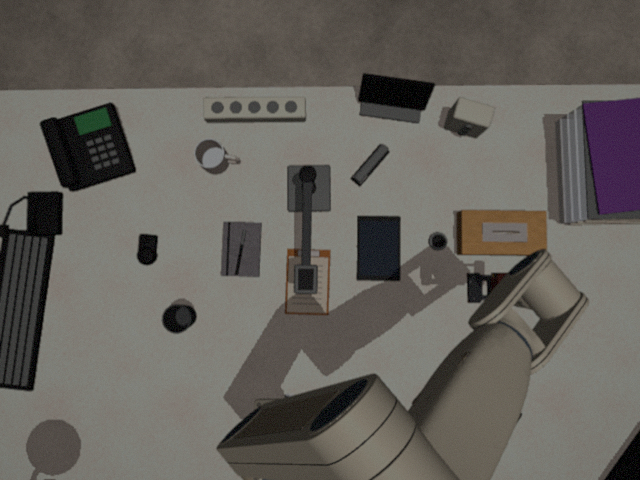

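View pics/s8.png

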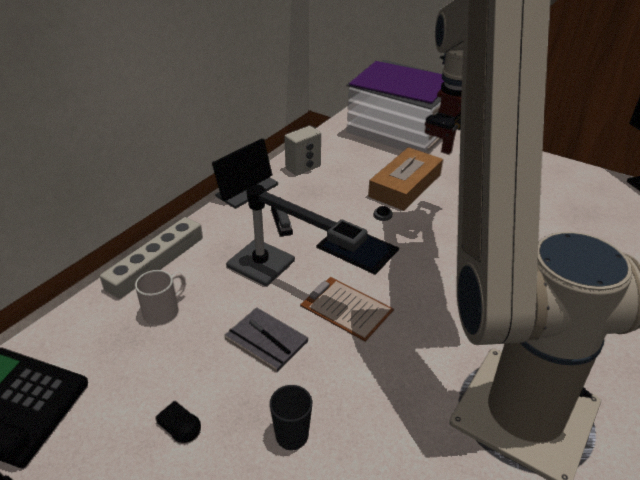

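```bash
python3 -c "
from h import *
print(manip.hand_in())"
```

```text
the job is handed in; nothing more can be done
None
```

The boom now points at the middle of the clipboard. The capture button was pressed fully down and released only after that, and the job is handed in. The robot clock read about 10 s.

- **Aiming:** I pushed the bar's right flank with the closed fingertips and measured. The boom fell about 0.8° short, so I pushed 2.2 mm more.
- **Final aim check:** The boom's line passes within about 2 mm of the clipboard's middle. The top and side views disagree by up to 0.4°, which is about the calibration limit. The aim was the same before and after the button press.
- **Button:** The force was 3.6 N near the end of the travel. It then rose to 11.6 N and 20 N while the fingertip moved less than 1 mm, so I take it as fully down. I judged this by force, since the button's travel can't be read directly. The wrist force read about zero once the arm had backed away.
- **Rest of the desk:** By eye, the last pictures show the clipboard, tablet, notebook and other items where they started. The arm is clear of everything, and I saw no sign of the boom being lifted.

The button's height came out at 16–18 mm from the two wrist pictures, but about −2 mm when one was paired with the top view. I therefore came down slowly and went by force.

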